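# Show the right slide to the label camera

## Robot

A 7-joint arm with a two-finger parallel gripper is mounted at the origin on a cart in front of the work surface, level with it; the furniture and walls round the work are solid. World frame = base frame: x ahead of the robot, y to its left, z up, the work surface at z = 0. Lengths are in m, angles in rad, forces in N, time in s.
With the tool pointing down it reaches from about 0.425 to 0.925 m from the base axis. Payload 6.8 kg.
Tool frame: the origin (TCP) lies on the centre line of the jaws, within the pads' length; the fingertips stand 8 mm ahead of it and the grasp point (between the pads) lies 11 mm behind it (bot.tips_ahead is the distance from the TCP to the fingertips, in m); z points along the fingers, y is the line along which they close (so a half turn about z gives the same grasp; the last joint's range is limited). The gripper opens to 85 mm and grips with 20 to 120 N. Pads are 22 mm wide; open, the fingers measure 114 mm over their backs; the gripper's body (76 mm by 85 mm) begins 54 mm behind the grasp point. The pads swing forward as they close: fully open they stand 13 mm farther back than shut.
Start: joints at [1.038, 0.477, 0.022, 1.555, -0.011, 1.109, -0.083], TCP at [0.278, -0.615, 0.239] pointing down, gripper open.
Joint ranges: [-2.96, 2.96], [-0.34, 2.1], [-1.41, 1.46], [0.24, 2.44], [-1.37, 4.51], [0.17, 1.92], [-2.96, 2.96]. Speed limits (rad/s): [2.39, 2.39, 3.14, 3.14, 3.14, 3.14, 3.14].

## Interface

Orientations are given as a unit quaternion [w, x, y, z].
In Python, from station import bot gives the robot as it stands.
- The arm moves only by the tool send_rows, never from a script. Its argument "deltas" is text: rows parted by semicolons, each of 4 numbers parted by spaces: the shift along the tool's x, y, z in m, then the turn about the tool's z in degrees. In form: x y z spin; .... A call has 1 to 5 rows; each row is the pose to reach, as a shift and turn from the pose commanded when the call began, along the tool's axes at that moment; what a row does not reach only later rows make up. A row lasts 1/10 s, in which the tool goes at most 50 mm and 8.59 degrees, less where a joint would pass 70% of its speed; a pose out of reach is approached as far as the arm can. A call with a gripper value outside its range is refused whole. "claw" is the opening, from 0 (shut) to 1 (fully open), set as the call begins (left out, the last holds). The fingers move at their own pace and stop on an object; "force" is the grip in N (left out, the last holds). Time passes only in rows, so rows that repeat a pose let the fingers close. It gives the time, the measured TCP pose, the force, the opening and the grip force at its end, in the units of the state.
- bot.get_obs(): the state, without advancing time (a new reading comes with each control period).
- bot.read_camera(name): name is "scene" or "top"; returns a dict with "img" (480x640x3 uint8, red, green, blue), "depth" (480x640 float32, m along the optical axis (not along the pixel's ray), 0 where there is no reading), "fx", "fy", "cx", "cy" (pixels), "camera_from_world" (4x4, takes a point from world to camera coordinates). Camera axes: x right, y up, looking along -z (the intrinsics and any distortion apply to the point x, -y, -z); pixel columns grow to the right and rows downward; lengths in m; the calibration is good to about 2 mm. A picture is of the moment at which its call begins.
- bot.hand_in(): hands the job in; it is judged then, once.
Trained networks look in a picture, given as the dict that the camera call returned (one of the last four; its "shot" number tells which), for a name from the list of things; names that differ only in an ending like _2 or _b are one class to them, and where a whole thing is asked for, a point or a joint stands for the part that bears it (a point fixed in the world has none). Each returns a list of dicts, best first, with "confidence" (0 to 1); they miss things now and then, are a little off and sometimes report something else, mostly with a low value. They report only what shows in the picture. A call takes as long as a camera call. They do not tell look-alikes from the thing itself.
- bot.masks_of(picture, query): "mask" (480x640 bool, what is visible of it).
- bot.landmark_of(picture, query): "xyz" ([x, y, z] in m, in world coordinates, good to about 4 mm: a listed point, or the origin of a listed thing).
The state is a dict: "t": time; "q": joint angles; "joint_vel": joint speeds; "joint_torque": joint torques, N m; "eef_pos": TCP position; "tool_rot": TCP orientation; "contact_force": force on the tool from outside, world axes, zero at the start; "torque": the same for the moment, N m; "gripper_width": opening from 0.0 (shut) to 1.0 (fully open); "grasp_force": force on a finger pad.
Only numpy, scipy, OpenCV 4.12 (cv2) and the standard library are available. Lean on these libraries where they do the work, as an engineer would, in place of code of your own. Each camera call takes 0.05 s, during which the arm holds its last target. There are 200 camera calls.

## Task

Two glass slides lie on the posts of the slide rest, each with a matt frosted band at both ends; a small notch cut from one corner marks the label end, and a slide lies label side up if, looking down on it with its notched end pointing away from you, the notch is at the right-hand corner (at the left-hand corner it lies label side down). Pick up the slide that lies label side up and show it to the label camera: finish while still holding it in the gripper, still and level, label side up, about 10 cm above the worktop, with the middle of its notched-end band straight above the round disc on the camera's base and that end pointing to the camera's post. Do not disturb the other slide or the things standing around.

Things in the scene. Friction and masses are not known exactly. Their poses are not given: they have to be found in the camera images.
- slide: the slide to show, label side up: glass plate 90 (its x) x 46 (y) x 5 mm (z), about 50 g, at any yaw on one post. Origin at the middle of its underside. +x points to the label end, which has an 11 x 11 mm square notch at its -y corner (right-hand when +x points away); +z is the label side. White frosted bands 22 mm wide at both ends, both faces. Grip across the 46 mm width at its middle.
- turned_slide: the other slide, same size and look, lying label side down on the other post: its notch is at the other corner (left-hand, +y, when its notched end +x points away from you). Origin at the middle of its lower face, z up. To be left alone.
- label_band (a point): middle of the upper face of the notched-end band of the slide, 34 mm along +x from the slide's middle
- plain_band (a point): middle of the upper face of the band at the other end, 34 mm along -x from the slide's middle
- slide_rest: fixed black board 70 (x) x 210 (y) x 6 mm with two round posts at y = +65 and -65 mm, 26 mm across, tops 30 mm above the worktop. Origin at the middle of the board's underside, on the worktop. The slides lie loose on the posts, nearly centred; below their overhanging edges 24 mm is free down to the board.
- label_camera: fixed stand: black base 8 mm high, x -30 to +165 mm, 70 mm wide, with a bright disc (40 mm across, top at 10 mm) centred on the frame's z axis; a 14 mm post at x = +150 mm carries a grey camera head (lens end at x = +115 mm, 190 mm high; top at 245 mm) looking down at the place above the disc. Origin on the worktop under the disc, +x from disc to post, z up.
- timer: bystander: small flat bench timer 64 x 64 x 19 mm, loose; origin at the middle of its underside
- dropper_bottle: bystander: dropper bottle 30 mm across, 80 mm high, loose; origin at the middle of its underside
- coverglass_box: bystander: small carton 55 x 55 x 22 mm, loose; origin at the middle of its underside
There are look-alikes about, which are no part of the job. What is shaped like the slide but blue or red is not meant.

How it is judged:
By the outcome, as a careful person would: the job done as asked, in the order asked, and still so for the second after the job is handed in, while the arm keeps its last pose, push and grip.
It also fails if it takes over 32 s, if anything falls off the work surface, if the arm or the gripper's body presses on something with over 40 N, if the wrist force passes 120 N, or if a joint passes its speed limit or range.

## Working session

There is one attempt and no reset: what is moved stays moved. The work goes in short steps, Python scripts to look and compute and a tool call to move; the robot and the scene stay as the last step left them, time stands still between calls to the robot, and variables do not carry over. Pictures are saved under pics/ and viewed, at most 10 in all, crops included, and the job is handed in when it is done.

Besides the shell and the picture viewer there is one more tool, called after "Emit:" as name(argument=value, ...) on one line, values as JSON. send_rows: Moves the arm, as the interface text tells. Its arguments: {"type":"object","properties":{"deltas":{"type":"string"},"claw":{"type":"number"},"force":{"type":"number"}},"required":["deltas"]}

```bash
mkdir -p pics; cat > h.py <<'E'
import numpy as np, cv2
from station import bot
def world(p,u,v,z=None):
    T=np.linalg.inv(p["camera_from_world"]); d=p["depth"][int(v),int(u)]
    r=np.array([(u-p["cx"])/p["fx"],-(v-p["cy"])/p["fy"],-1.])
    if z is None: return (T@np.r_[r*d,1])[:3]
    R=T[:3,:3]@r; o=T[:3,3]; return o+R*(z-o[2])/R[2]
def pix(p,w):
    c=p["camera_from_world"]@np.r_[w,1]; return p["cx"]+p["fx"]*c[0]/-c[2], p["cy"]-p["fy"]*c[1]/-c[2]
def save(p,n): cv2.imwrite(f"pics/{n}.png",p["img"][:,:,::-1])
E
python3 - <<'E'
from h import *
for n in("top","scene"):
    p=bot.read_camera(n); save(p,n+"0"); np.savez(n+"0.npz",**{k:p[k] for k in("img","depth","fx","fy","cx","cy","camera_from_world")})
    for q in("slide","turned_slide","label_band","plain_band","slide_rest","label_camera","timer","dropper_bottle","coverglass_box"):
        for r in bot.landmark_of(p,q): print(n,q,np.round(r["xyz"],3),round(r["confidence"],2),np.round(pix(p,r["xyz"])))
o=bot.get_obs();print(o["t"],o["eef_pos"],o["tool_rot"])
E
```

```text
top slide [0.651 0.348 0.   ] 0.69 [210. 219.]
top slide [0.531 0.046 0.   ] 0.59 [310. 255.]
top slide [0.492 0.302 0.031] 0.57 [224. 269.]
top turned_slide [0.513 0.18  0.035] 0.73 [265. 261.]
top label_band [0.674 0.326 0.003] 0.93 [217. 211.]
top label_band [0.498 0.342 0.035] 0.78 [210. 268.]
top label_band [0.521 0.079 0.003] 0.73 [300. 259.]
top plain_band [0.486 0.273 0.035] 0.93 [234. 271.]
top plain_band [0.538 0.014 0.005] 0.82 [321. 253.]
top plain_band [0.634 0.373 0.006] 0.63 [202. 224.]
top slide_rest [ 0.504  0.235 -0.002] 0.73 [248. 266.]
top slide_rest [ 0.572 -0.379 -0.006] 0.37 [449. 238.]
top label_camera [ 0.488 -0.156  0.001] 0.69 [378. 267.]
top timer [ 0.463 -0.358 -0.   ] 0.66 [445. 274.]
top dropper_bottle [ 0.595  0.443 -0.004] 0.65 [179. 238.]
top dropper_bottle [ 0.488 -0.157  0.003] 0.34 [378. 268.]
top coverglass_box [ 0.571 -0.379 -0.006] 0.64 [449. 239.]
scene slide [ 0.53   0.046 -0.004] 0.89 [329. 261.]
scene slide [ 0.654  0.346 -0.   ] 0.88 [202. 309.]
scene slide [0.491 0.308 0.031] 0.64 [267. 329.]
scene slide [ 0.46  -0.366  0.004] 0.48 [437. 
[... 250 characters left out ...]
2  0.077 0.007] 0.7 [325. 267.]
scene plain_band [0.635 0.378 0.006] 0.74 [196. 321.]
scene plain_band [0.535 0.012 0.006] 0.65 [336. 249.]
scene plain_band [0.486 0.274 0.036] 0.57 [280. 319.]
scene slide_rest [ 0.5    0.239 -0.001] 0.95 [286. 316.]
scene slide_rest [ 0.488 -0.153 -0.002] 0.25 [388. 225.]
scene label_camera [ 0.489 -0.149 -0.002] 0.69 [387. 226.]
scene label_camera [ 0.46  -0.362  0.004] 0.59 [437. 190.]
scene timer [ 0.461 -0.366  0.006] 0.77 [437. 189.]
scene dropper_bottle [0.598 0.446 0.003] 0.65 [183. 352.]
scene coverglass_box [ 0.574 -0.378 -0.   ] 0.76 [405. 173.]
1.0 [ 0.27819296 -0.6150316   0.23932356] [2.58800305e-05 9.77528019e-01 2.10805530e-01 7.35538333e-06]
```

View pics/top0.png

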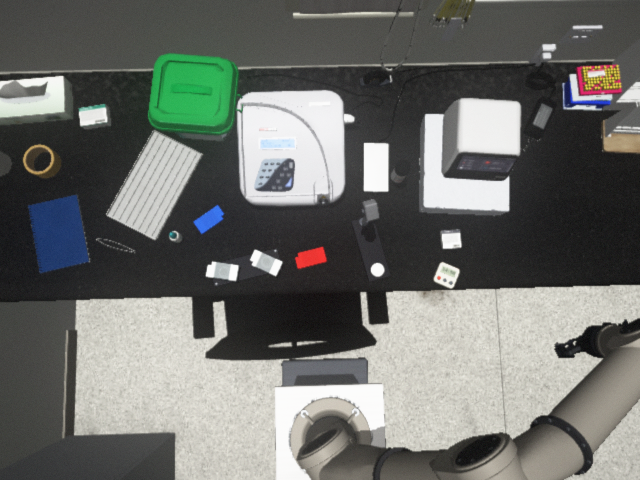

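View pics/scene0.png

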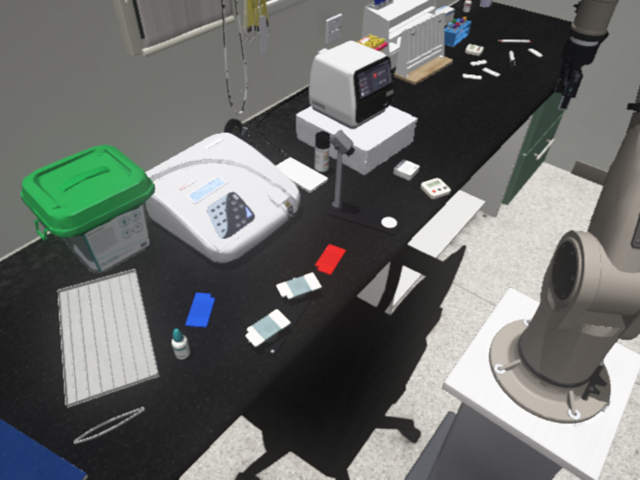

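Candidates for the slide are the glass slides at top px (222,271) and (266,262). The blue plate (209,219) and the red plate (311,257) are ruled out by colour. The camera disc is at (377,270) and its post points up-left towards (370,210). I'll enlarge the rest to see the notches.

```bash
python3 - <<'E'
from h import *
a=np.load("top0.npz")["img"][240:292,196:292,::-1]
b=np.load("scene0.npz")["img"][262:354,236:332,::-1]
a=cv2.resize(a,None,fx=8,fy=8,interpolation=cv2.INTER_CUBIC)[:, :768]
b=cv2.resize(b,None,fx=6,fy=6,interpolation=cv2.INTER_CUBIC)
cv2.imwrite("pics/c1.png",a);cv2.imwrite("pics/c2.png",b)
E
```

```text
(no output)
```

View pics/c1.png

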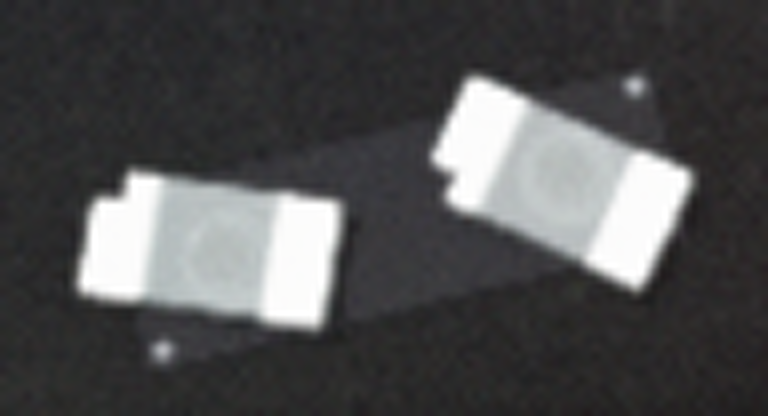

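View pics/c2.png

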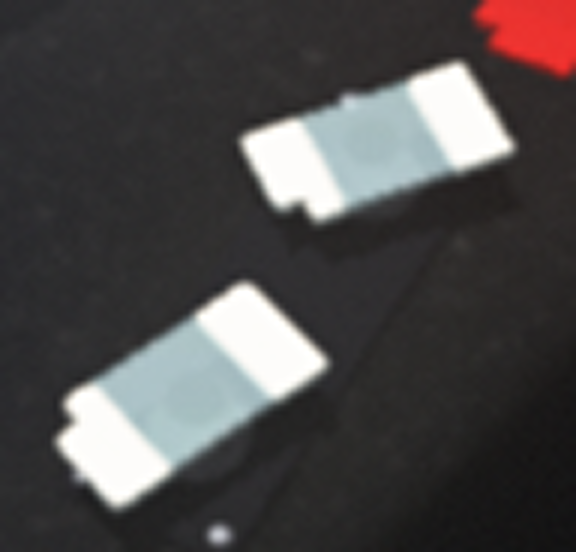

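The left slide (222,271) has its notched end pointing image-left. Seen that way the notch, at the upper-left corner, is on the right hand, so it lies label side up and is **the one meant**. The right slide (266,262) has its notch on the left hand, so it is the turned one. Next I'll measure the yaw angles and plan the first waypoint.

```bash
cat >> h.py <<'E'
def plan(target,yaw,rows=5,step=0.048,o=None):
    """tool-frame shift + spin (deg) from the present pose to target TCP with tool x at yaw (deg)"""
    from scipy.spatial.transform import Rotation as Ro
    o=o or bot.get_obs(); w,x,y,z=o["tool_rot"]; R=Ro.from_quat([x,y,z,w]).as_matrix()
    d=R.T@(np.array(target)-o["eef_pos"]); y0=np.degrees(np.arctan2(R[1,0],R[0,0]))
    s=-((yaw-y0+180)%360-180)
    print("t",round(o["t"],2),"pos",np.round(o["eef_pos"],4),"yaw",round(y0,1),"tilt",np.round(R[:,2],3),"-> d",np.round(d,4),"spin",round(s,1),"rows",round(max(np.linalg.norm(d)/.05,abs(s)/8.59),1))
E
python3 - <<'E'
from h import *
for n,z in(("top",.035),("scene",.035)):
    p={k:v for k,v in np.load(n+"0.npz").items()}
    im=p["img"].astype(int)
    pts={}
    c=pix(p,[.492,.306,.035]); U,V=np.meshgrid(np.arange(640),np.arange(480))
    m=((abs(U-c[0])<32)&(abs(V-c[1])<32)&(im.min(2)>115)).astype(np.uint8)
    k,l,st,ce=cv2.connectedComponentsWithStats(m); i=l[int(c[1]),int(c[0])]
    vv,uu=np.where(l==i); W=np.array([world(p,u,v,.035)[:2] for u,v in zip(uu,vv)]).astype(np.float32)
    r=cv2.minAreaRect(W*1000); print(n,len(W),r)
    wh=np.array([world(p,u,v,.035)[:2] for u,v in zip(uu,vv) if im[v,u].min()>215])
    a=wh[wh[:,1]>.306];b=wh[wh[:,1]<.306]
    print("bands",a.mean(0),b.mean(0))
    # disc
    c=pix(p,[.488,-.155,.01]); m=((abs(U-c[0])<14)&(abs(V-c[1])<14)&(im.min(2)>170))
    vv,uu=np.where(m); W=np.array([world(p,u,v,.01)[:2] for u,v in zip(uu,vv)]); print("disc",len(W),W.mean(0),np.ptp(W,0))
# base of stand from depth
p={k:v for k,v in np.load("top0.npz").items()}
for n in("top","scene"):
    p={k:v for k,v in np.load(n+"0.npz").items()}
    T=np.linalg.inv(p["camera_from_world"]);V,U=np.mgrid[:480,:640];d=p["depth"]
    P=np.stack([(U-p["cx"])/p["fx"]*d,-(V-p["cy"])/p["fy"]*d,-d],-1)@T[:3,:3].T+T[:3,3]
    s=(d>0)&(np.hypot(P[...,0]-.488,P[...,1]+.155)<.23)&(abs(P[...,1]+.13)<.1)
    for a,b in((.12,.18),(.19,.26),(.005,.03)):
        q=P[s&(P[...,2]>a)&(P[...,2]<b)]; q=q[np.hypot(q[:,0]-.488,q[:,1]+.155)>.03]
        print(n,a,len(q), q.mean(0) if len(q) else "", np.degrees(np.arctan2(np.median(q[:,1])+.154,np.median(q[:,0])-.488)) if len(q) else "", cv2.minAreaRect((q[:,:2]*1000).astype(np.float32)) if len(q)>4 else "")
plan([.44,-.30,.33],24)
E
```

```text
top 497 ((488.65423583984375, 307.9773254394531), (92.90396118164062, 49.09950256347656), 80.07172393798828)
bands [0.49254879 0.34025758] [0.48364593 0.27555859]
disc 142 [ 0.48168773 -0.15269534] [0.03923639 0.03668076]
scene 848 ((493.53399658203125, 306.760498046875), (94.26703643798828, 49.84519577026367), 79.99918365478516)
bands [0.49726254 0.33892197] [0.48781435 0.27380376]
disc 128 [ 0.48724516 -0.15421102] [0.03940321 0.03981806]
top 0.12 0   
top 0.19 329 [ 0.62068044 -0.11533435  0.22425893] 15.961166558330024 ((620.9765625, -114.375), (61.474891662597656, 42.873207092285156), 10.028200149536133)
top 0.005 1201 [ 0.55096992 -0.12639194  0.00895195] 22.52243878277729 ((500.9232177734375, -130.28709411621094), (199.11935424804688, 431.2780456542969), 89.97069549560547)
scene 0.12 106 [ 0.63028669 -0.11322116  0.15060216] 16.3326200666282 ((630.421630859375, -113.68171691894531), (13.935121536254883, 11.753375053405762), 41.65923309326172)
scene 0.19 413 [ 0.62167595 -0.11070327  0.21944496] 19.037156414896902 ((623.9978637695312, -114.12936401367188), (58.84597396850586, 46.394805908203125), 5.461216926574707)
scene 0.005 997 [ 0.56322083 -0.12938678  0.00916946] 18.9292748629414 ((489.9662780761719, -133.65658569335938), (434.7242736816406, 166.95005798339844), 2.720552444458008)
t 1.0 pos [ 0.2782 -0.615   0.2393] yaw 24.3 tilt [ 0. -0. -1.] -> d [ 0.2773 -0.2203 -0.0907] spin 0.3 rows 7.3
```

Emit:
send_rows(deltas="0.035 -0.0275 -0.0115 0; 0.07 -0.055 -0.023 0; 0.105 -0.0825 -0.0345 0; 0.14 -0.11 -0.046 0; 0.175 -0.1375 -0.0575 0", claw=0.85)

```text
t: 1.5
eef_pos: [0.3816, -0.416, 0.2975]
tool_rot: [0.0, 0.978, 0.211, 0.0]
contact_force: [1.8, -0.3, -0.2]
gripper_width: 0.852
grasp_force: 0.0
```

Emit:
send_rows(deltas="0.034 -0.0275 -0.011 0; 0.068 -0.055 -0.022 0; 0.102 -0.0825 -0.033 0; 0.12 -0.125 -0.033 -5; 0.137 -0.17 -0.033 -10")

```text
t: 2.0
eef_pos: [0.4364, -0.2045, 0.3303]
tool_rot: [0.0, 0.955, 0.297, 0.001]
contact_force: [0.7, 1.2, -0.1]
gripper_width: 0.848
grasp_force: 0.0
```

```bash
python3 - <<'E'
from h import *
o=bot.get_obs();print(o["q"],o["gripper_width"])
plan([.491,.307,.12],80)
p={k:v for k,v in np.load("top0.npz").items()}
a=p["img"][195:290,345:395,::-1].astype(float); cv2.imwrite("pics/base.png",cv2.resize(np.clip(a*3.0,0,255).astype(np.uint8),None,fx=6,fy=6,interpolation=cv2.INTER_CUBIC))
r=bot.masks_of(bot.read_camera("scene"),"label_camera")
E
```

```text
[ 0.52304189  0.08595787 -0.22835384  1.87104562  0.02104745  1.18552978
 -0.6799191 ] 0.8480218327169887
t 2.0 pos [ 0.4364 -0.2045  0.3303] yaw 34.6 tilt [ 0.001 -0.    -1.   ] -> d [ 0.335  -0.3904  0.2101] spin -45.4 rows 11.1
```

View pics/base.png

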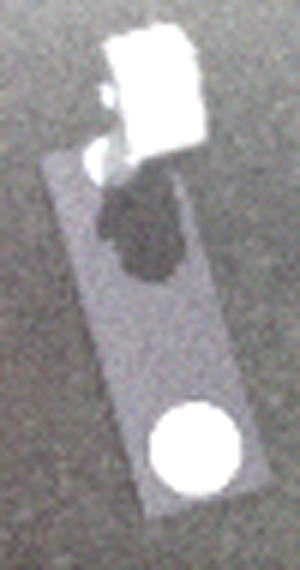

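The enlarged stand shows the base's left edge running (45,160) to (148,515) in the crop, and the disc at (195,448). The camera axis is therefore yawed about 16°. I'll continue to above the slide.

Emit:
send_rows(deltas="0.029 -0.034 0 -4; 0.058 -0.068 0 -8; 0.087 -0.102 0 -12; 0.116 -0.136 0.01 -16; 0.145 -0.17 0.02 -20")

```text
t: 2.6
eef_pos: [0.4599, 0.0171, 0.3101]
tool_rot: [0.001, 0.889, 0.457, 0.001]
contact_force: [0.4, -0.3, 0.5]
gripper_width: 0.852
grasp_force: 0.0
```

```bash
python3 - <<'E'
from h import *
plan([.491,.307,.14],80)
p={k:v for k,v in np.load("top0.npz").items()}
f=lambda a,b:world(p,345+a/6-.42,195+b/6-.42,.008)[:2]
L1,L2,R1,R2=f(45,160),f(148,515),f(175,175),f(270,475); D=f(195,448)
for a,b in((L2,L1),(R2,R1)): print(np.degrees(np.arctan2(*(a*-1+b)[::-1])))
print(np.degrees(np.arctan2(*(L2-R2)[::-1]))-90,D,(L2+R2)/2)
E
```

```text
t 2.6 pos [0.4599 0.0171 0.3101] yaw 54.4 tilt [ 0.002 -0.    -1.   ] -> d [ 0.2537 -0.1436  0.1701] spin -25.6 rows 6.8
13.96397399805552
15.089421752651893
16.476629054873314 [ 0.48215031 -0.15306068] [ 0.45843592 -0.15911116]
```

Emit:
send_rows(deltas="0.04 -0.0225 0.02 -5; 0.08 -0.045 0.04 -10; 0.12 -0.067 0.06 -15; 0.16 -0.09 0.08 -20; 0.2 -0.113 0.1 -25.6")

```text
t: 3.1
eef_pos: [0.4849, 0.245, 0.2094]
tool_rot: [0.0, 0.766, 0.643, 0.0]
contact_force: [0.6, -0.3, 0.4]
gripper_width: 0.847
grasp_force: 0.0
```

Emit:
send_rows(deltas="0.027 -0.015 0.035 0; 0.054 -0.0305 0.07 0; 0.054 -0.0305 0.07 0; 0.054 -0.0305 0.07 0")

```text
t: 3.5
eef_pos: [0.4633, 0.3023, 0.1393]
tool_rot: [-0.0, 0.766, 0.643, -0.001]
contact_force: [-0.0, -0.2, -0.4]
gripper_width: 0.847
grasp_force: 0.0
```

```bash
python3 - <<'E'
from h import *
plan([.491,.307,.0215],80)
A=[]
for n in("top","scene"):
    p=bot.read_camera(n);c=[int(i) for i in pix(p,[.491,.307,.06])]
    a=p["img"][c[1]-45:c[1]+45,c[0]-33:c[0]+33,::-1]; A.append(cv2.resize(a,None,fx=6,fy=6,interpolation=cv2.INTER_CUBIC))
cv2.imwrite("pics/above.png",np.hstack(A))
E
```

```text
t 3.5 pos [0.4633 0.3023 0.1393] yaw 80.0 tilt [-0.002 -0.001 -1.   ] -> d [0.0096 0.0266 0.1177] spin 0.0 rows 2.4
```

View pics/above.png

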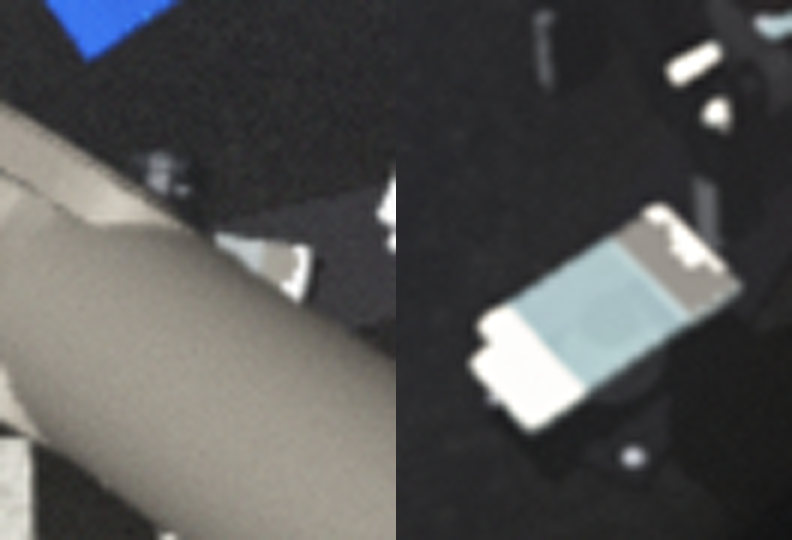

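The scene view shows the slide still lying undisturbed at crop (605,320), with the open fingers above and to the right of it. I'll shift over it and then descend.

Emit:
send_rows(deltas="0.0095 0.0265 0.01 0; 0.0095 0.0265 0.045 0; 0.0095 0.0265 0.08 0; 0.0095 0.0265 0.105 0; 0.0095 0.0265 0.12 0")

```text
t: 4.1
eef_pos: [0.4926, 0.3051, 0.0193]
tool_rot: [0.001, 0.767, 0.641, -0.0]
contact_force: [0.3, -0.9, 0.0]
gripper_width: 0.849
grasp_force: 0.0
```

```bash
python3 - <<'E'
from h import *
plan([.491,.307,.0195],80); print(bot.get_obs()["contact_force"])
p=bot.read_camera("scene");c=[int(i) for i in pix(p,[.491,.307,.04])]
a=p["img"][c[1]-45:c[1]+45,c[0]-50:c[0]+50,::-1].astype(float)*1.5
cv2.imwrite("pics/low.png",cv2.resize(np.clip(a,0,255).astype(np.uint8),None,fx=6,fy=6,interpolation=cv2.INTER_CUBIC))
E
```

```text
t 4.1 pos [0.4926 0.3051 0.0193] yaw 79.8 tilt [ 0.    -0.001 -1.   ] -> d [ 0.0016 -0.0019 -0.0002] spin -0.2 rows 0.1
[ 0.28030805 -0.85982301  0.02464187]
```

View pics/low.png

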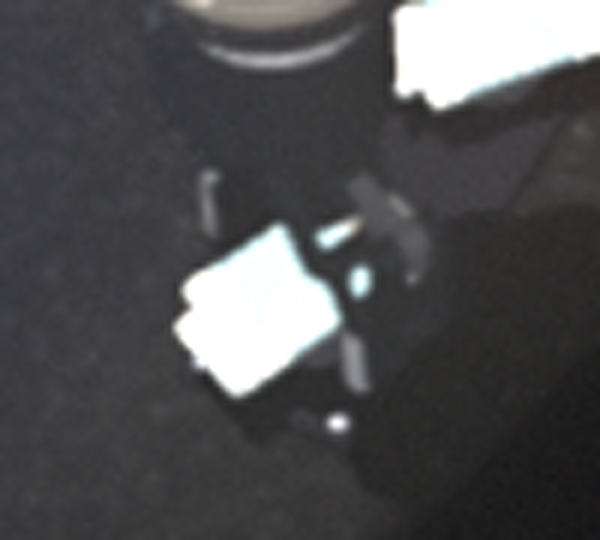

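The fingers straddle the slide: one pad is at (210,205), the other at (355,360), with the slide between. Closing now.

Emit:
send_rows(deltas="0.001 -0.002 0 0; 0.001 -0.002 0 0; 0.001 -0.002 0 0; 0.001 -0.002 0 0; 0.001 -0.002 0 0", claw=0.3, force=40)

```text
t: 4.65
eef_pos: [0.4907, 0.3091, 0.0219]
tool_rot: [0.0, 0.766, 0.642, 0.001]
contact_force: [-1.0, -1.6, 8.0]
gripper_width: 0.523
grasp_force: 41.2
```

Emit:
send_rows(deltas="0 0 0 0; 0 0 0 0; 0 0 0 0")

```text
t: 4.95
eef_pos: [0.4907, 0.3091, 0.0219]
tool_rot: [0.0, 0.766, 0.642, 0.001]
contact_force: [-0.5, -1.7, 7.8]
gripper_width: 0.525
grasp_force: 41.2
```

Emit:
send_rows(deltas="0 0 -0.01 0; 0 0 -0.03 0; 0 0 -0.06 0; 0 0 -0.09 0; 0 0 -0.09 0")

```text
t: 5.45
eef_pos: [0.492, 0.3103, 0.115]
tool_rot: [0.0, 0.766, 0.642, 0.004]
contact_force: [0.4, 0.1, -0.7]
gripper_width: 0.526
grasp_force: 41.2
```

```bash
python3 - <<'E'
from h import *
plan([.46,.25,.2],15)
p=bot.read_camera("scene");c=[int(i) for i in pix(p,[.491,.307,.12])]
for q in("label_band","plain_band","slide","turned_slide"):
    for r in bot.landmark_of(p,q): print(q,np.round(r["xyz"],3),round(r["confidence"],2))
a=p["img"][c[1]-45:c[1]+75,c[0]-50:c[0]+50,::-1]
cv2.imwrite("pics/lift.png",cv2.resize(a,None,fx=5,fy=5,interpolation=cv2.INTER_CUBIC))
E
```

```text
t 5.45 pos [0.492  0.3103 0.115 ] yaw 79.9 tilt [ 0.007  0.004 -1.   ] -> d [-0.0645 -0.0204 -0.0855] spin 64.9 rows 7.6
label_band [0.524 0.081 0.003] 0.76
label_band [ 0.572 -0.38   0.001] 0.74
label_band [0.672 0.321 0.004] 0.7
label_band [0.495 0.342 0.125] 0.58
plain_band [0.486 0.273 0.128] 0.92
plain_band [0.534 0.01  0.007] 0.86
plain_band [0.633 0.377 0.007] 0.79
slide [ 0.655  0.346 -0.001] 0.79
slide [ 0.526  0.046 -0.002] 0.65
turned_slide [0.514 0.182 0.032] 0.75
```

View pics/lift.png

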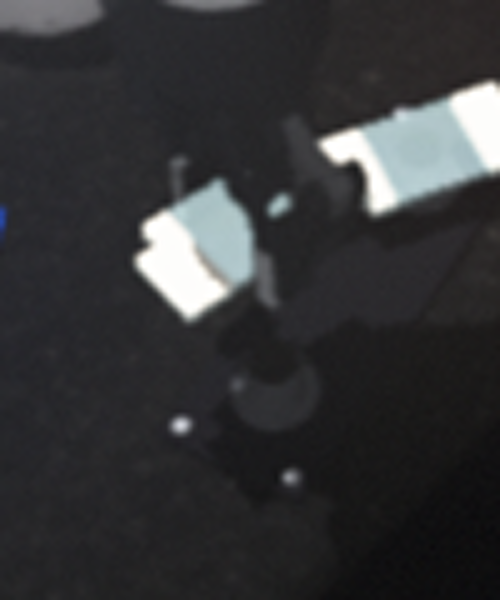

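The slide is held level at crop (200,250) and is clear of the now-bare post. The turned slide (420,150) is untouched. Carrying it to the camera, rising first.

Emit:
send_rows(deltas="-0.01 0.001 -0.015 2; -0.035 0.003 -0.03 7; -0.07 0.007 -0.045 13; -0.105 0.01 -0.055 19; -0.14 0.014 -0.06 25")

```text
t: 6.2
eef_pos: [0.4789, 0.1664, 0.1714]
tool_rot: [0.0, 0.889, 0.459, 0.0]
contact_force: [1.0, -0.1, -0.5]
gripper_width: 0.53
grasp_force: 41.2
```

```bash
python3 - <<'E'
from h import *
plan([.456,-.161,.15],15)
E
```

```text
t 6.2 pos [0.4789 0.1664 0.1714] yaw 54.6 tilt [ 0.001  0.    -1.   ] -> d [-0.2801  0.171   0.0212] spin 39.6 rows 6.6
```

Emit:
send_rows(deltas="-0.032 0.02 0 5; -0.064 0.04 0 10; -0.096 0.06 0 14; -0.128 0.08 0 18; -0.16 0.1 0 22")

```text
t: 6.7
eef_pos: [0.4682, -0.0223, 0.1706]
tool_rot: [-0.0, 0.96, 0.281, 0.0]
contact_force: [0.5, 0.0, -1.1]
gripper_width: 0.524
grasp_force: 41.2
```

```bash
python3 - <<'E'
from h import *
plan([.456,-.161,.14],15)
E
```

```text
t 6.7 pos [ 0.4682 -0.0223  0.1706] yaw 32.7 tilt [ 0.  0. -1.] -> d [-0.0852  0.1102  0.0306] spin 17.7 rows 2.9
```

Emit:
send_rows(deltas="-0.022 0.0275 0.005 4.5; -0.044 0.055 0.015 9; -0.065 0.084 0.025 13.5; -0.08 0.104 0.03 17.7; -0.085 0.11 0.03 17.7")

```text
t: 7.2
eef_pos: [0.4563, -0.1618, 0.1397]
tool_rot: [0.0, 0.992, 0.129, -0.001]
contact_force: [0.2, 0.1, 0.8]
gripper_width: 0.525
grasp_force: 41.1
```

Emit:
send_rows(deltas="0 0 0.015 0; 0 0 0.03 0; 0 0 0.043 0; 0 0 0.048 0; 0 0 0.048 0")

```text
t: 7.7
eef_pos: [0.4572, -0.1582, 0.0916]
tool_rot: [-0.0, 0.991, 0.133, -0.001]
contact_force: [0.4, -1.0, -0.1]
gripper_width: 0.523
grasp_force: 41.1
```

```bash
python3 - <<'E'
from h import *
plan([.456,-.161,.092],15)
A=[]
for n in("top","scene"):
    p=bot.read_camera(n)
    np.savez(n+"1.npz",**{k:p[k] for k in("img","depth","fx","fy","cx","cy","camera_from_world")})
    for q in("label_band","plain_band","slide","turned_slide","label_camera","timer","coverglass_box","dropper_bottle"):
        for r in bot.landmark_of(p,q): print(n,q,np.round(r["xyz"],3),round(r["confidence"],2))
    c=[int(i) for i in pix(p,[.5,-.15,.1])]
    A.append(cv2.resize(p["img"][c[1]-45:c[1]+45,c[0]-33:c[0]+33,::-1],None,fx=6,fy=6,interpolation=cv2.INTER_CUBIC))
cv2.imwrite("pics/show.png",np.hstack(A))
E
```

```text
t 7.7 pos [ 0.4572 -0.1582  0.0916] yaw 15.3 tilt [-0.001  0.001 -1.   ] -> d [-0.0018  0.0024 -0.0004] spin 0.3 rows 0.1
top label_band [0.52  0.079 0.003] 0.94
top label_band [0.674 0.326 0.002] 0.74
top label_band [ 0.489 -0.152  0.108] 0.57
top plain_band [0.632 0.375 0.006] 0.82
top plain_band [0.536 0.011 0.008] 0.65
top plain_band [0.513 0.182 0.032] 0.49
top slide [ 0.531  0.045 -0.   ] 0.96
top slide [0.652 0.348 0.002] 0.69
top slide [ 0.455 -0.16   0.098] 0.49
top turned_slide [0.513 0.181 0.033] 0.97
top label_camera [ 0.489 -0.156  0.005] 0.6
top timer [ 0.463 -0.36   0.   ] 0.58
top timer [ 0.572 -0.382 -0.006] 0.17
top coverglass_box [ 0.571 -0.38  -0.005] 0.71
top dropper_bottle [0.597 0.443 0.001] 0.68
scene label_band [ 0.486 -0.152  0.101] 0.79
scene label_band [0.519 0.079 0.006] 0.71
scene label_band [0.672 0.32  0.005] 0.65
scene plain_band [0.536 0.011 0.007] 0.71
scene plain_band [ 0.424 -0.168  0.109] 0.6
scene plain_band [0.633 0.377 0.006] 0.6
scene slide [ 0.653  0.346 -0.001] 0.94
scene slide [ 0.53   0.048 -0.001] 0.94
scene slide [ 0.574 -0.381  0.003] 0.74
scene slide [ 0.452 -0.159  0.1  ] 0.62
scene turned_slide [0.513 0.182 0.03 ] 0.92
scene label_camera [ 0.489 -0.149 -0.002] 0.61
scene timer [ 0.456 -0.366  0.005] 0.65
scene coverglass_box [ 0.572 -0.382 -0.002] 0.36
scene dropper_bottle [0.597 0.447 0.005] 0.91
```

View pics/show.png

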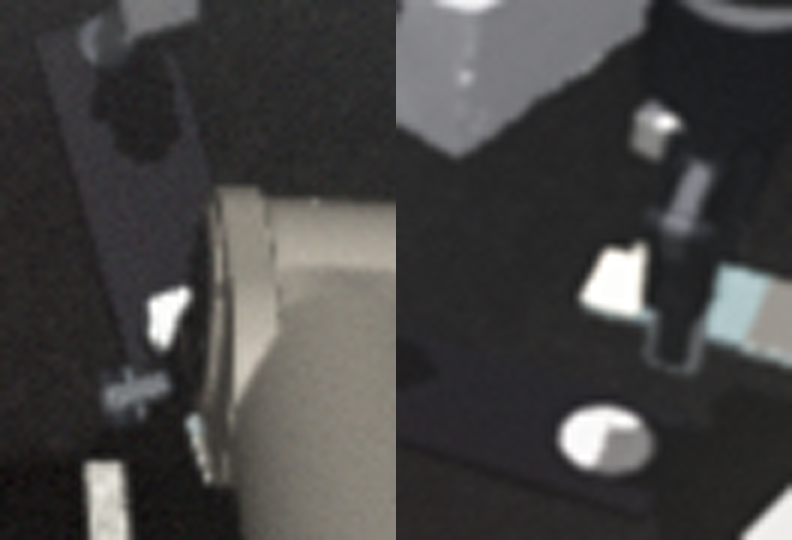

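The slide is over the stand. In the scene crop its notched-end band is at (615,280), above the disc (606,440), and it points to the post. One numeric check of the band corner and the disc from the same picture.

```bash
python3 - <<'E'
from h import *
p={k:v for k,v in np.load("scene1.npz").items()}
c=[int(i) for i in pix(p,[.5,-.15,.1])]
f=lambda a,b,z:world(p,c[0]-33+(a-396)/6-.42,c[1]-45+b/6-.42,z)[:2]
th=np.radians(15.2);R=np.array([[np.cos(th),-np.sin(th)],[np.sin(th),np.cos(th)]])
disc=f(606,440,.010)
print("disc",disc)
for n,px,b in(("+y corner",(580,299),(11,23)),("notch end",(606,250),(11,-12)),("inner notch",(622,252),(0,-12))):
    w=f(*px,.1035); print(n,w,"band mid",w-R@(np.array(b)/1000), "rel disc (cam frame)",R.T@(w-R@(np.array(b)/1000)-disc))
U,V=np.meshgrid(np.arange(640),np.arange(480))
d=p["depth"]; T=np.linalg.inv(p["camera_from_world"])
P=np.stack([(U-p["cx"])/p["fx"]*d,-(V-p["cy"])/p["fy"]*d,-d],-1)@T[:3,:3].T+T[:3,3]
m=(p["img"].min(2)>200)&(abs(P[...,2]-.1)<.02)&(np.hypot(P[...,0]-.487,P[...,1]+.153)<.04); q=P[m]; print("band visible",len(q),q.mean(0),q.std(0))
print(bot.get_obs()["eef_pos"])
E
```

```text
disc [ 0.48779021 -0.15364125]
+y corner [ 0.49551323 -0.12644332] band mid [ 0.4909284  -0.15152278] rel disc (cam frame) [0.00358384 0.00122156]
notch end [ 0.50490436 -0.16044519] band mid [ 0.49114291 -0.15174907] rel disc (cam frame) [0.00373152 0.00094694]
inner notch [ 0.49900119 -0.16366351] band mid [ 0.49585492 -0.15208332] rel disc (cam frame) [ 0.00819105 -0.00061105]
band visible 72 [ 0.48891656 -0.14250364  0.10556081] [0.00681286 0.01046305 0.00166821]
[ 0.45741104 -0.15894457  0.09201673]
```

The band sits about 3 mm too far towards the post. I'll trim that and let the arm settle.

Emit:
send_rows(deltas="-0.0025 0.001 0 0; -0.0025 0.001 0 0; -0.0025 0.001 0 0; -0.0025 0.001 0 0; -0.0025 0.001 0 0")

```text
t: 9.1
eef_pos: [0.4553, -0.1606, 0.0921]
tool_rot: [0.0, 0.991, 0.133, 0.0]
contact_force: [-0.0, 0.5, 0.2]
gripper_width: 0.523
grasp_force: 41.1
```

Emit:
send_rows(deltas="0 0 0 0; 0 0 0 0; 0 0 0 0; 0 0 0 0; 0 0 0 0")

```text
t: 9.6
eef_pos: [0.4553, -0.1606, 0.0921]
tool_rot: [0.0, 0.991, 0.133, 0.0]
contact_force: [-0.3, 0.6, -0.2]
gripper_width: 0.52
grasp_force: 41.1
```

```bash
python3 - <<'E'
from h import *
o=bot.get_obs(); plan([.456,-.161,.092],15,o=o); print(np.abs(o["joint_vel"]).max(),o["gripper_width"],o["grasp_force"])
print(bot.hand_in())
E
```

```text
t 9.6 pos [ 0.4553 -0.1606  0.0921] yaw 15.2 tilt [ 0. -0. -1.] -> d [0.0006 0.0006 0.0001] spin 0.2 rows 0.0
0.0017793846734463108 0.5203430842175323 41.13232612609863
the job is handed in; nothing more can be done
None
```

The job is handed in at 9.6 s: the label-side-up slide is held level, still and label side up, about 10 cm above the worktop, with its notched-end band within a few millimetres of the disc's centre and that end pointing to the camera's post; the other slide and the things around it were not disturbed.

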